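# Pack the cutting pad flush in its clamp

### The job

On the butcher's bench, turn the clamp's knob clockwise until its pointer stands at the white index line and leave it there. Then slide the loose white spacer, upright and foot down, into the gap between the pad and the short stop, centred on that stop, where the gap is wide enough (do not force it in at the long stop), down onto the base plate, and push the pad with it until the pad's whole edge lies flush against the spring-backed rail. Finish while still gripping the spacer and pressing the pad firmly against the rail so that the rail gives a few millimetres, and leave the jar, dish and mallet alone.

Things in the scene. Friction and masses are not known exactly. Their poses are not given: they have to be found in the camera images.
- clamp: The fixed pad clamp, never tilted: a steel base plate 200 (x) by 300 (y) by 8 mm, its top 8 mm above the table. Origin: centre of the plate's underside. Along its own y: a grey adjuster housing 180 (x) by 60 (y) mm, its top 48 mm up, at y = -150 to -90 mm; then two stops, the gap, the pad, and the rail, at rest at y = +125 to +145 mm. The white index line lies on the housing's top, from 33 to 67 mm on the +x side of the knob's axis, along the clamp's x.
- knob (a joint): The knob on the housing, axis vertical at clamp x = 0, y = -120 mm: angle in rad, 0 to 1.7, grows clockwise seen from above; 1.25 is at the index line (pointer along the clamp's +x). It starts between 0 and 0.3 and stays where it is left (friction about 0.05 N m). Turning it draws both stops back (clamp -y) by 9.6 mm per rad; with the knob at the line the gap at the short stop is 26 to 30 mm as the pad first lies, at the long stop 14 to 18 mm.
- knob_grip (a point): Point on the knob's axis 70 mm above the table, in the middle of its black bar grip, which is 46 mm long, 12 mm wide and reaches from 54 to 82 mm above the table, on a disc of radius 28 mm. Turns with the knob: its x axis runs along the bar towards the pointer end (white stripe).
- short_stop_face (a point): Middle of the upper edge of the front face of the short stop, a steel bar 50 mm wide (clamp x), top 32.5 mm above the table, that comes out of the housing towards the pad; its face stands 12 mm further from the pad than the long stop's. Axes parallel to the clamp's. The two stops stand side by side at clamp x = -40 and +40 mm; which is where varies.
- long_stop: The long stop (also 50 mm wide, top 32.5 mm above the table), beside the short one. Origin: on the base plate in its middle plane, 97 mm behind its front face (clamp -y); axes parallel to the clamp's.
- rail: The spring-backed steel rail along the clamp's x, 180 mm long, 20 mm thick, from 8 to 38 mm above the table. Pushed by the pad it gives way along the clamp's +y by 1 mm per 1.5 N, at most 12 mm, and pushes back. Origin: middle of the lower edge of the face that looks to the pad; axes parallel to the clamp's, so the pad is flush when its edge reaches y = 0 here.
- pad: Loose white plastic cutting pad, 150 (x) by 110 (y) by 22 mm, about 0.35 kg, lying flat on the base plate (top 30 mm above the table), 3 to 5 mm short of the rail and slightly askew. Origin: centre of its underside; its +y edge faces the rail, its -y edge the stops.
- pad_corner_a (a point): Corner of the pad at its +x end on the edge that faces the rail, at half its thickness.
- pad_corner_b (a point): Corner of the pad at its -x end on the edge that faces the rail, at half its thickness.
- spacer: Loose white plastic spacer block, 40 (x) by 23 (y) by 80 (z) mm, about 0.08 kg, standing upright on the table; the lowest 8 mm (foot) narrows to 17 mm in y. Origin: centre of its underside. Its 23 mm thickness goes across the gap (along the clamp's y); either way round will do. Gripped across its 23 mm with the fingertips 36 mm or more above its foot, the fingers stay clear of pad and stops when it is down.
- jar: Bystander: closed glass jar with a steel cap, 60 mm across, 100 mm tall. Origin: centre of its underside.
- dish: Bystander: steel dish 110 mm across, 40 mm tall. Origin: centre of its underside.
- mallet: Bystander: meat hammer 220 mm long with a wooden handle, lying on the table. Origin: on the underside at the middle of its length.

How it is judged:
By the outcome, as a careful person would: the job done as asked, in the order asked, and still so for the second after the job is handed in, while the arm keeps its last pose, push and grip.
It also fails if it takes over 58 s, if anything falls off the work surface, if the arm or the gripper's body presses on something with over 40 N, if the wrist force passes 120 N, or if a joint passes its speed limit or range.

### The arm

A 6-joint arm with a two-finger parallel gripper is mounted at the origin on the work surface. World frame = base frame: x ahead of the robot, y to its left, z up, the work surface at z = 0. Lengths are in m, angles in rad, forces in N, time in s.
With the tool pointing down it reaches from about 0.3 to 0.775 m from the base axis. Payload 14.6 kg.
Tool frame: the origin (TCP) lies at the very end of the fingers, on their centre line; the grasp point (between the pads) lies 19 mm behind it; z points along the fingers, y is the direction in which the jaws open and shut (so a half turn about z gives the same grasp; the last joint's range is limited). The gripper opens to 94 mm and grips with 3 to 60 N. Pads are 16 mm wide; open, the fingers measure 119 mm over their backs; the gripper's body (75 mm by 177 mm) begins 78 mm behind the grasp point.
Start: joints at [-1.395, 0.3, 1.521, -0, 1.321, -0.067], TCP at [0.132, -0.534, 0.205] pointing down, gripper open.
Joint ranges: [-3.03, 3.03], [-0.79, 2.21], [0.23, 2.52], [-1.04, 4.18], [0, 3.07], [-2.55, 2.55]. Speed limits (rad/s): [2.22, 2.22, 2.57, 3.14, 3.14, 3.14].

### API

Orientations are given as [roll, pitch, yaw] about the fixed x, y, z axes, in that order (R = Rz(yaw) Ry(pitch) Rx(roll)).
In Python, from station import ctrl, eyes gives the robot as it stands.
- The arm moves only by the tool jog_arm, never from a script. Its argument "moves" is a list of rows, each a list of 3 entries, a list of its own where there are three numbers: the shift along the world's x, y, z in mm, then the turn, a rotation vector about the world's x, y, z in units of 5 degrees (1.0 is 5 degrees), then the finger opening in mm, from 0 to 94. In form: [[[tx, ty, tz], [wx, wy, wz], jaw], ...]. A call has 1 to 5 rows; each row is the pose to reach, as a shift and turn from the pose commanded when the call began; what a row does not reach only later rows make up. A row lasts 1/12 s, in which the tool goes at most 41.7 mm and 7.16 degrees, less where a joint would pass 70% of its speed; a pose out of reach is approached as far as the arm can. A call with a gripper value outside its range is refused whole. The fingers move at their own pace and stop on an object; "squeeze" is the grip in N (left out, the last holds). Time passes only in rows, so rows that repeat a pose let the fingers close. It gives the time, the measured TCP pose, the force and the opening at its end, in the units of the state.
- ctrl.get_obs(): the state, without advancing time (a new reading comes with each control period).
- eyes.camera(name): name is "scene" or "top" or "wrist"; returns a dict with "frame" (384x512x3 uint8, red, green, blue), "vertical_fov" (degrees; the focal length in pixels is half the picture's height over the tangent of half this angle, whatever the lens; pixels are square), "cx", "cy" (the principal point, pixels), "eye" and "attitude" of the camera in the world; the wrist camera has in their place "hand_eye" (4x4, takes a point from camera to tool coordinates, whose origin is the TCP and whose axes are the flange's). Camera axes: x right, y down, z forward; pixel columns grow to the right and rows downward; lengths in m; the calibration is good to about 2 mm. A picture is of the moment at which its call begins: read the wrist's pose just before it. There is no depth.
- ctrl.hand_in(): hands the job in, once; it reports no verdict.
The state is a dict: "time_s": time; "qpos": joint angles; "joint_vel": joint speeds; "tau": joint torques, N m; "ee_pos": TCP position; "eef_rot": TCP orientation; "force": force on the tool from outside, world axes, zero at the start; "moment": the same for the moment, N m; "grip_width": finger opening in m.
Only numpy, scipy, OpenCV 4.12 (cv2) and the standard library are available. Lean on these libraries where they do the work, as an engineer would, in place of code of your own. Each camera call takes 0.05 s, during which the arm holds its last target.

## Working session

There is one attempt and no reset: what is moved stays moved. The work goes in short steps, Python scripts to look and compute and a tool call to move; the robot and the scene stay as the last step left them, time stands still between calls to the robot, and variables do not carry over. Pictures are saved under pics/ and viewed, and the job is handed in when it is done.

Besides the shell and the picture viewer there is one more tool, called by a JSON object that holds its "method" and its "body". jog_arm: Moves the arm, as the interface text tells. Its arguments: {"type":"object","properties":{"moves":{"type":"array","items":{"type":"array"}},"squeeze":{"type":"number"}},"required":["moves"]}

```bash
ls; mkdir -p pics
python3 - <<'E'
from station import ctrl, eyes
import cv2, json
o=ctrl.get_obs(); print(o)
for n in ("scene","top","wrist"):
    c=eyes.camera(n); cv2.imwrite(f"pics/{n}0.png",c["frame"][:,:,::-1])
    print(n,{k:v for k,v in c.items() if k!="frame"})
E
```

```text
pics
{'time_s': 0.0, 'qpos': array([-1.39458167e+00,  3.00464432e-01,  1.52159093e+00,  4.40647330e-05,
        1.32068702e+00, -6.66229473e-02]), 'joint_vel': array([ 9.16338790e-05,  2.50727747e-03, -2.84769186e-04, -7.56831442e-05,
        3.27820745e-04, -5.70382802e-04]), 'tau': array([ 1.87913953e-03, -5.31806266e+01, -3.52738452e+01,  7.09070242e-02,
        2.43754894e-02, -1.05588877e-04]), 'ee_pos': array([ 0.13220181, -0.53360428,  0.20488582]), 'eef_rot': array([-3.14044832e+00, -1.19127755e-04,  2.42826601e-01]), 'force': array([ 0.25872733,  0.0702464 , -0.71668052]), 'moment': array([-0.04114404, -0.01747507,  0.01947553]), 'grip_width': 0.09368982605369966}
scene {'vertical_fov': 42.92242342715745, 'cx': 253.464623575168, 'cy': 193.8561208593829, 'eye': array([ 0.86256886, -0.45683641,  1.02420186]), 'attitude': array([-2.60424013, -0.01196382,  0.63389944])}
top {'vertical_fov': 53.33200129615166, 'cx': 266.045773455553, 'cy': 195.60405326343252, 'eye': array([0.41108806, 0.02262915, 1.15425682]), 'attitude': array([-3.01804909e+00,  1.57582423e-03, -1.56337944e+00])}
wrist {'vertical_fov': 71.26520865138848, 'cx': 253.28563273178406, 'cy': 191.52089619860703, 'hand_eye': array([[-1.73611639e-04, -9.60432382e-01, -2.78513214e-01,
         8.06180408e-02],
       [ 9.99999855e-01, -3.08882419e-04,  4.41806913e-04,
         5.93415077e-04],
       [-5.10353501e-04, -2.78513097e-01,  9.60432296e-01,
        -1.79663924e-01],
       [ 0.00000000e+00,  0.00000000e+00,  0.00000000e+00,
         1.00000000e+00]])}
```

View pics/scene0.png

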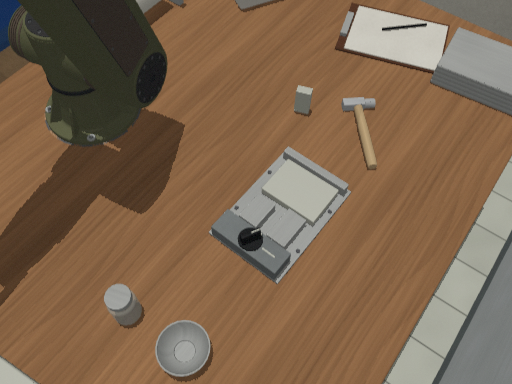

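View pics/top0.png

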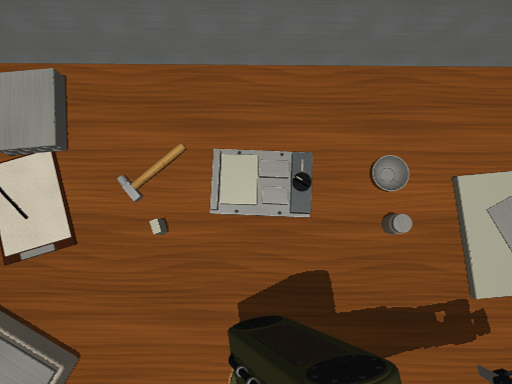

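View pics/wrist0.png

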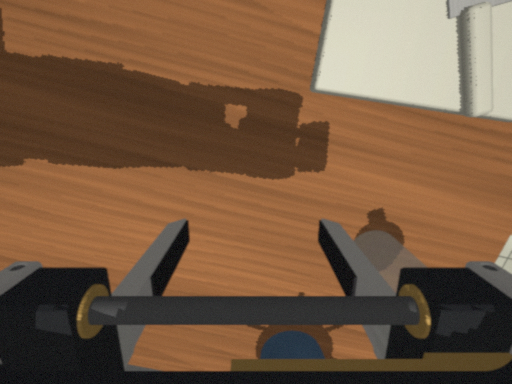

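The top view has image-up = world +x and image-left = +y. The clamp is near the middle (210-312, 148-217), with the knob at (302,181). The spacer is at (158,227), and the jar and dish are off to the right. I'll write the ray helpers and zoom in.

```bash
cat > h.py <<'E'
from station import ctrl, eyes
import cv2, numpy as np
from scipy.spatial.transform import Rotation as R
class Cam:
    def __init__(s,n):
        o=ctrl.get_obs(); s.o=o
        c=eyes.camera(n); s.im=c["frame"][:,:,::-1].copy()
        s.f=s.im.shape[0]/2/np.tan(np.radians(c["vertical_fov"])/2); s.cx,s.cy=c["cx"],c["cy"]
        if n=="wrist":
            Rt=R.from_euler("xyz",o["eef_rot"]).as_matrix(); H=c["hand_eye"]
            s.R=Rt@H[:3,:3]; s.t=Rt@H[:3,3]+o["ee_pos"]
        else:
            s.R=R.from_euler("xyz",c["attitude"]).as_matrix(); s.t=c["eye"]
    def ray(s,p): return s.R@np.array([(p[0]-s.cx)/s.f,(p[1]-s.cy)/s.f,1.])
    def at(s,p,z):
        d=s.ray(p); return s.t+d*(z-s.t[2])/d[2]
    def px(s,P):
        q=s.R.T@(np.array(P)-s.t); return np.array([s.cx+s.f*q[0]/q[2],s.cy+s.f*q[1]/q[2]])
def tri(c1,p1,c2,p2):
    A=[];b=[]
    for c,p in((c1,p1),(c2,p2)):
        d=c.ray(p);d/=np.linalg.norm(d);M=np.eye(3)-np.outer(d,d);A.append(M);b.append(M@c.t)
    return np.linalg.lstsq(np.vstack(A),np.hstack(b),rcond=None)[0]
def crop(c,x0,y0,x1,y1,k,name):
    cv2.imwrite("pics/"+name,cv2.resize(c.im[y0:y1,x0:x1],None,fx=k,fy=k,interpolation=cv2.INTER_CUBIC))
E
python3 - <<'E'
from h import *
t=Cam("top"); s=Cam("scene")
crop(t,200,140,325,225,6,"top1.png"); crop(s,200,140,360,285,4,"sc1.png")
crop(t,115,135,195,245,5,"top2.png"); crop(s,280,70,330,125,8,"sc2.png")
E
```

```text
(no output)
```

View pics/top1.png

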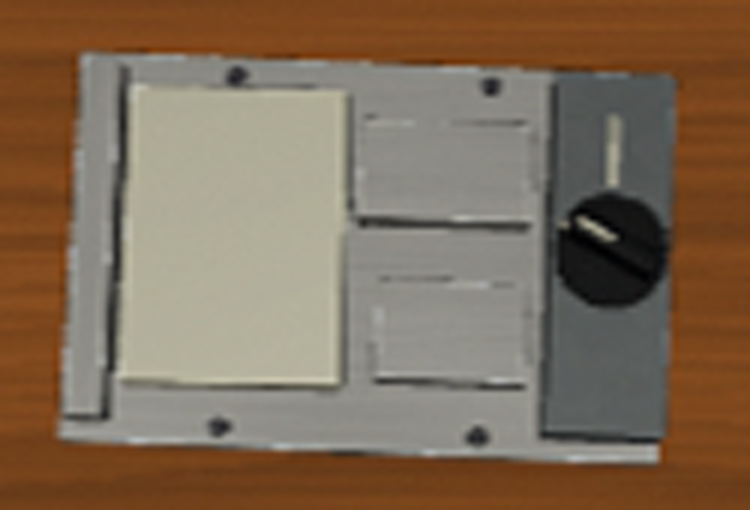

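View pics/sc1.png

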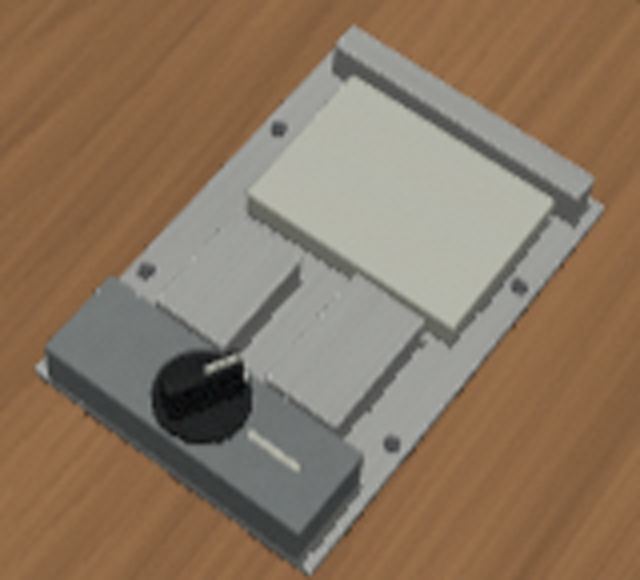

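View pics/top2.png

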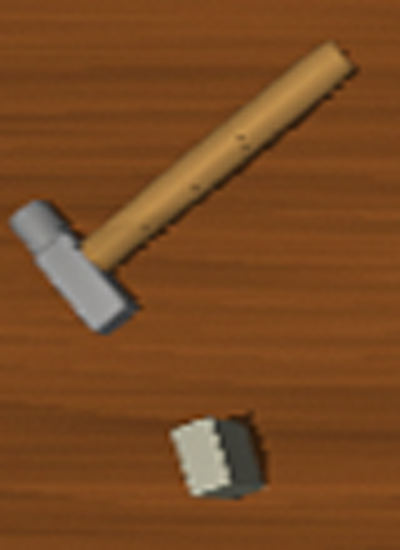

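View pics/sc2.png

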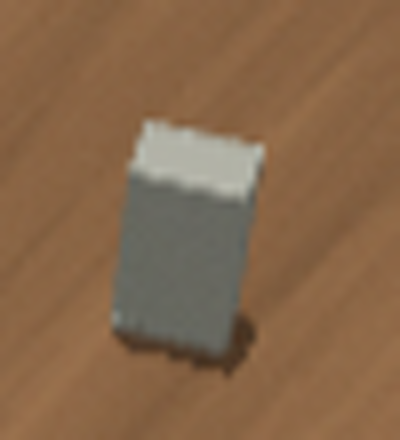

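The short stop is at clamp x = -40 (the lower one in the top crop). The pointer is about 30° off +x toward the rail. Next I'll turn the corners into positions.

Run:
```python
from h import *
np.set_printoptions(precision=4,suppress=True)
t=Cam("top"); s=Cam("scene")
def T(u,v,z): return t.at(((u+.5)/6-.5+200,(v+.5)/6-.5+140),z)
def S(u,v,z): return s.at(((u+.5)/4-.5+200,(v+.5)/4-.5+140),z)
for nm,pts,z in (("housing",[(676,75),(553,72),(540,437),(663,440)],.048),("plate",[(58,438),(658,463)],.008),
  ("line",[(615,116),(611,186)],.048),("knobdisc",[(611,250)],.056),("stripe",[(580,217),(615,240)],.082),
  ("pad",[(130,86),(347,90),(342,384),(120,378)],.030),("rail",[(80,55),(122,65),(105,415),(64,415)],.038),
  ("shortface",[(376,305),(371,380)],.0325),("longface",[(362,118),(355,215)],.0325)):
    P=np.array([T(*p,z)for p in pts]); print(nm,P[:,:2].round(4).tolist(),P.mean(0)[:2])
for nm,pts,z in (("housingS",[(108,277),(47,349),(362,459),(300,533)],.048),("plate",[(40,370),(311,573),(604,206)],.008),
  ("line",[(250,433),(298,468)],.048),
  ("pad",[(352,78),(248,193),(454,327),(553,203)],.030),("rail",[(351,27),(593,182)],.038)):
    P=np.array([S(*p,z)for p in pts]); print(nm,P[:,:2].round(4).tolist(),P.mean(0)[:2])
# spacer
def mask(c,x0,y0,x1,y1):
    hsv=cv2.cvtColor(c.im,cv2.COLOR_BGR2HSV); m=((hsv[...,1]<60)&(hsv[...,2]>130)).astype(np.uint8)
    k=np.zeros_like(m);k[y0:y1,x0:x1]=1;return m*k
for nm,c,b in(("top",t,(140,215,175,240)),("sc",s,(285,80,320,97+20))):
    m=mask(c,*b); cs=max(cv2.findContours(m,0,1)[0],key=cv2.contourArea)
    ys,xs=np.nonzero(m); P=np.array([c.at((x,y),.08)[:2] for x,y in zip(xs,ys)])
    r=cv2.minAreaRect((P*1000).astype(np.float32)); print(nm,len(xs),P.mean(0),r)
```

```text
housing [[0.6791, -0.1103], [0.6802, -0.0497], [0.4998, -0.0432], [0.4988, -0.1026]] [ 0.5895 -0.0764]
plate [[0.5008, 0.1958], [0.4904, -0.1046]] [0.4956 0.0456]
line [[0.6583, -0.0801], [0.6233, -0.078]] [ 0.6408 -0.0791]
knobdisc [[0.5903, -0.0772]] [ 0.5903 -0.0772]
stripe [[0.6017, -0.0602], [0.5908, -0.0767]] [ 0.5963 -0.0684]
pad [[0.6759, 0.161], [0.6746, 0.0523], [0.5267, 0.0532], [0.5289, 0.1627]] [0.6015 0.1073]
rail [[0.6896, 0.1852], [0.6847, 0.1642], [0.5098, 0.1686], [0.5097, 0.1886]] [0.5985 0.1767]
shortface [[0.5658, 0.0368], [0.5285, 0.0389]] [0.5471 0.0379]
longface [[0.6598, 0.0446], [0.6108, 0.0476]] [0.6353 0.0461]
housingS [[0.502, -0.05], [0.5029, -0.1067], [0.6817, -0.0568], [0.6791, -0.1117]] [ 0.5914 -0.0813]
plate [[0.4935, -0.1053], [0.6898, -0.113], [0.6989, 0.1861]] [ 0.6274 -0.0107]
line [[0.6239, -0.0805], [0.6568, -0.0818]] [ 0.6404 -0.0812]
pad [[0.5298, 0.1588], [0.527, 0.0526], [0.6747, 0.0502], [0.677, 0.1558]] [0.6021 0.1044]
rail [[0.5101, 0.1855], [0.69, 0.1777]] [0.6001 0.1816]
top 113 [0.4568 0.3362] ((456.8171691894531, 336.1221618652344), (38.58064270019531, 22.511194229125977), 18.35703468322754)
sc 114 [0.4576 0.3334] ((467.6235046386719, 306.54974365234375), (39.56338882446289, 83.3481674194336), 19.92998504638672)
```

{"method": "jog_arm", "body": {"moves": [[[25,25,0],[0,0,0.8],94],[[55,55,0],[0,0,1.6],94],[[85,85,0],[0,0,2.4],94],[[115,115,0],[0,0,3.2],94],[[145,145,0],[0,0,4],94]]}}

```text
time_s: 0.77
ee_pos: [0.276, -0.3895, 0.2055]
eef_rot: [3.141, 0.0, 0.595]
force: [-0.5, 0.1, 0.1]
grip_width: 0.0942
```

{"method": "jog_arm", "body": {"moves": [[[29,29,0],[0,0,0.8],94],[[58,58,0],[0,0,1.6],94],[[87,87,0],[0,0,2.4],94],[[116,116,0],[0,0,3.2],94],[[145,145,0],[0,0,4],94]]}}

```text
time_s: 1.18
ee_pos: [0.4212, -0.2443, 0.2057]
eef_rot: [3.141, 0.0, 0.944]
force: [0.5, -1.0, 0.3]
grip_width: 0.0939
```

{"method": "jog_arm", "body": {"moves": [[[20,20,-5],[0,0,0],94],[[45,45,-10],[0,0,0],94],[[70,70,-15],[0,0,0],94],[[90,90,-20],[0,0,0],94],[[100,95,-20],[0,0,0],94]]}}

```text
time_s: 1.6
ee_pos: [0.5214, -0.1482, 0.1844]
eef_rot: [-3.14, -0.0, 0.944]
force: [-0.7, -0.6, -0.2]
grip_width: 0.0939
```

Run:
```python
from h import *
w=Cam("wrist"); print(w.o["ee_pos"],w.o["eef_rot"],w.o["qpos"],w.o["time_s"]); crop(w,0,0,512,384,1.5,"w1.png")
print(w.px([.5905,-.079,.082]))
```

```text
[ 0.52140944 -0.14815757  0.1843807 ] [-3.14012378e+00 -1.12264641e-06  9.43581665e-01] [-3.44629525e-01  3.00986417e-01  1.56980010e+00  4.29669267e-04
  1.27221646e+00  2.82458454e-01] 1.6
[268.76232937  96.84110971]
```

View pics/w1.png

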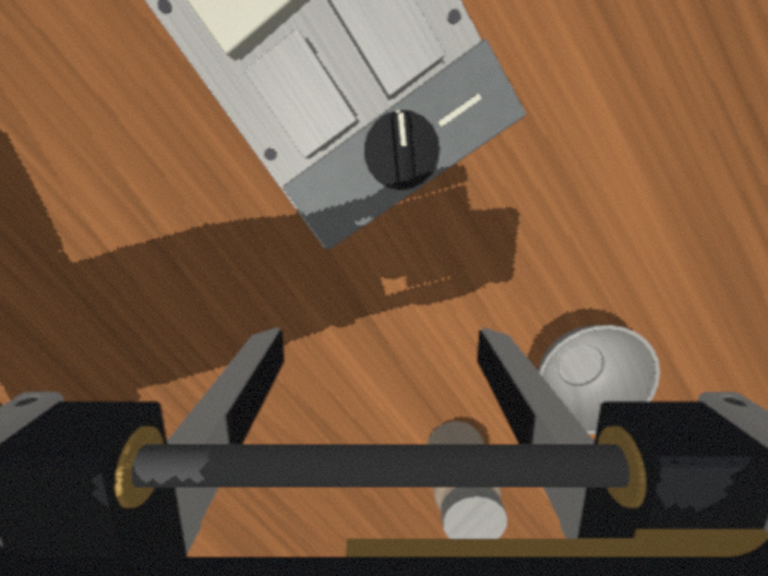

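The wrist view shows the knob disc at (402,149)/1.5 with its bar nearly vertical in the image, along tool x. The index line runs from (441,124) to (480,97). Next I'll measure the axis and bar angle.

Run:
```python
from h import *
np.set_printoptions(precision=4,suppress=True)
w=Cam("wrist")
g=lambda u,v,z:w.at(((u+.5)/1.5-.5,(v+.5)/1.5-.5),z)[:2]
print("disc",g(402,149,.053))
a,b=g(401,113,.082),g(404,145,.082);d=a-b;print("stripe",a,b,np.arctan2(d[1],d[0]))
l1,l2=g(480,97,.048),g(441,124,.048);d=l1-l2;print("line",l1,l2,np.arctan2(d[1],d[0]),"axis",l2-d/np.linalg.norm(d)*.033, l1-d/np.linalg.norm(d)*.067)
hc=[g(*p,.048) for p in [(486,40),(525,115),(328,248),(284,187)]];print(hc,np.mean(hc,0))
d=hc[1]-hc[2];print(np.arctan2(d[1],d[0]));d=hc[0]-hc[3];print(np.arctan2(d[1],d[0]))
```

```text
disc [ 0.5912 -0.0807]
stripe [ 0.6014 -0.0625] [ 0.5917 -0.0797] 1.058901870416772
line [ 0.6575 -0.0846] [ 0.6247 -0.0832] -0.04192486413210854 axis [ 0.5917 -0.0818] [ 0.5905 -0.0818]
[array([ 0.6801, -0.0562]), array([ 0.6776, -0.1141]), array([ 0.5008, -0.1072]), array([ 0.5027, -0.0502])] [ 0.5903 -0.0819]
-0.03895717075546453
-0.033736969478447836
```

{"method": "jog_arm", "body": {"moves": [[[25,25,-10],[0,0,0.5],94],[[55,53,-30],[0,0,1.1],94],[[70,68,-60],[0,0,1.1],60],[[70,68,-90],[0,0,1.1],50],[[70,68,-110],[0,0,1.1],40]], "squeeze": 15}}

```text
time_s: 2.12
ee_pos: [0.5891, -0.0834, 0.0728]
eef_rot: [-3.139, 0.001, 1.037]
force: [0.3, 0.2, -1.0]
grip_width: 0.0773
```

{"method": "jog_arm", "body": {"moves": [[[0,0,-6],[0,0,0],40],[[0,0,-13],[0,0,0],40],[[0,0,-13],[0,0,0],30],[[0,0,-13],[0,0,0],25],[[0,0,-13],[0,0,0],25]]}}

```text
time_s: 2.53
ee_pos: [0.5906, -0.0836, 0.0641]
eef_rot: [3.139, -0.001, 1.036]
force: [1.1, -0.2, -0.3]
grip_width: 0.0442
```

Run:
```python
from h import *
w=Cam("wrist"); print(w.o["ee_pos"],w.o["eef_rot"],w.o["time_s"],w.o["grip_width"],w.o["force"]); crop(w,0,0,512,384,1.5,"w2.png")
```

```text
[ 0.59062825 -0.0836156   0.06405782] [ 3.13938377e+00 -7.10390561e-04  1.03640504e+00] 2.5333 0.044155336885892134 [ 1.112009   -0.243192   -0.31546792]
```

View pics/w2.png

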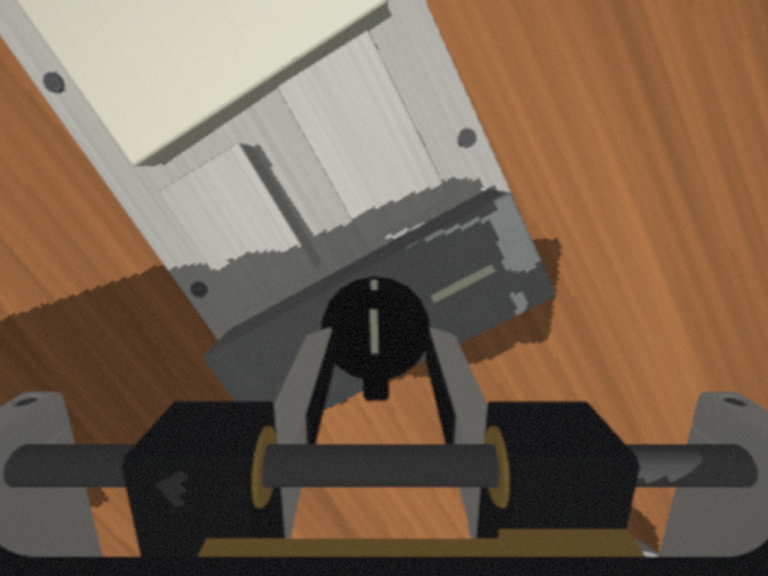

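The fingers straddle the bar. The bar is at image x≈375 and the finger centre at about 380, which is ~2 mm off and agrees with the 3.5 mm y error in the reported pose. I'll correct that and close.

{"method": "jog_arm", "body": {"moves": [[[0,2,-2],[0,0,0],25],[[0,3.5,-3],[0,0,0],8],[[0,3.5,-3],[0,0,0],8],[[0,3.5,-3],[0,0,0],8],[[0,3.5,-3],[0,0,0],8]]}}

```text
time_s: 3.0
ee_pos: [0.5902, -0.0794, 0.0595]
eef_rot: [3.141, -0.0, 1.037]
force: [1.0, 0.3, -1.0]
grip_width: 0.0119
```

{"method": "jog_arm", "body": {"moves": [[[0,0,0],[0,0,0],8],[[0,0,0],[0,0,0],8],[[0,0,0],[0,0,0],8]], "squeeze": 25}}

```text
time_s: 3.25
ee_pos: [0.5902, -0.0794, 0.0595]
eef_rot: [3.141, -0.0, 1.037]
force: [1.2, 1.3, -0.9]
grip_width: 0.0116
```

{"method": "jog_arm", "body": {"moves": [[[0,0,0],[0,0,-0.6],8],[[0,0,0],[0,0,-1.4],8],[[0,0,0],[0,0,-2.3],8],[[0,0,0],[0,0,-3.2],8],[[0,0,0],[0,0,-4],8]]}}

```text
time_s: 3.67
ee_pos: [0.5902, -0.0795, 0.0595]
eef_rot: [3.141, -0.0, 0.684]
force: [1.9, 1.0, -1.8]
grip_width: 0.0118
```

{"method": "jog_arm", "body": {"moves": [[[0,0,0],[0,0,-0.8],8],[[0,0,0],[0,0,-1.6],8],[[0,0,0],[0,0,-2.4],8],[[0,0,0],[0,0,-3.2],8],[[0,0,0],[0,0,-4],8]]}}

```text
time_s: 4.08
ee_pos: [0.5903, -0.0796, 0.0595]
eef_rot: [3.141, -0.001, 0.335]
force: [2.0, -0.5, -0.9]
grip_width: 0.0119
```

{"method": "jog_arm", "body": {"moves": [[[0,0,0],[0,0,-0.8],8],[[0,0,0],[0,0,-1.6],8],[[0,0,0],[0,0,-2.4],8],[[0,0,0],[0,0,-3.2],8],[[0,0,0],[0,0,-3.8],8]]}}

```text
time_s: 4.5
ee_pos: [0.5903, -0.0797, 0.0595]
eef_rot: [3.141, -0.001, 0.003]
force: [2.2, -0.8, -1.2]
grip_width: 0.0119
```

Run:
```python
from h import *
w=Cam("wrist"); print(w.o["ee_pos"],w.o["eef_rot"],w.o["time_s"],w.o["grip_width"],w.o["force"],w.o["moment"]); crop(w,0,0,512,384,1.5,"w3.png")
```

```text
[ 0.59031294 -0.07969474  0.05949273] [ 3.14131785e+00 -6.30895403e-04  3.41030706e-03] 4.5 0.011940697510155512 [ 2.24572493 -0.81173416 -1.24067528] [-0.13367472 -0.47922265  0.06841758]
```

View pics/w3.png

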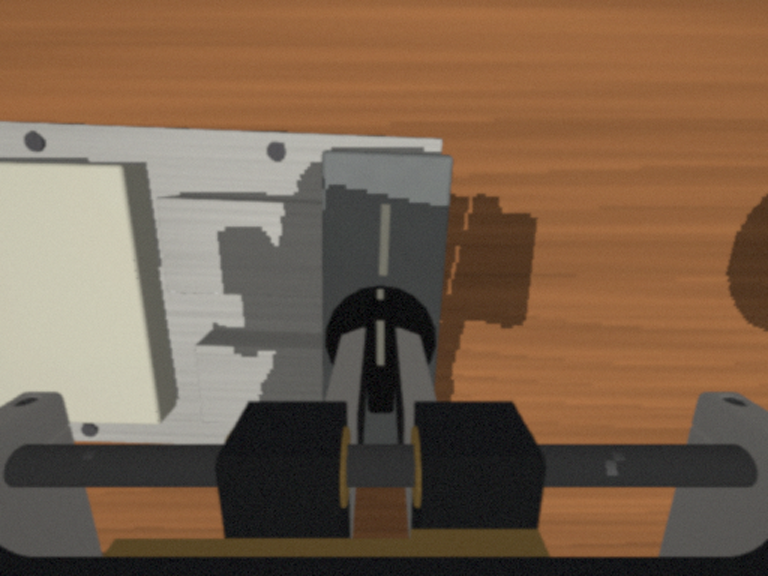

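The stripe is vertical at x≈380 and the index line tilts (383,275)→(386,205). About 0.04 rad remains.

Run:
```python
from h import *
w=Cam("wrist")
hsv=cv2.cvtColor(w.im,cv2.COLOR_BGR2HSV)
def line(x0,y0,x1,y1,z,th):
    g=w.im[y0:y1,x0:x1].astype(float).min(2); ys,xs=np.nonzero(g>th); wt=g[ys,xs]-th
    P=np.array([w.at((x+x0,y+y0),z)[:2] for x,y in zip(xs,ys)])
    vx,vy,a,b=cv2.fitLine((P*1000).astype(np.float32),cv2.DIST_L2,0,.01,.01).ravel(); s=np.sign(vx)
    print(len(xs),np.arctan2(vy*s,vx*s),a,b)
line(248,139,266,181,.048,95)
line(246,190,262,246,.082,95)
# housing edges
```

```text
187 -0.030379673 639.91254 -82.17166
74 0.00015792358 604.0948 -80.460365
```

{"method": "jog_arm", "body": {"moves": [[[0,0,0],[0,0,-0.2],8],[[0,0,0],[0,0,-0.46],8],[[0,0,0],[0,0,-0.46],8]]}}

```text
time_s: 4.85
ee_pos: [0.5903, -0.0797, 0.0595]
eef_rot: [3.141, -0.001, -0.034]
force: [3.7, -2.4, -2.0]
grip_width: 0.0118
```

Opening straight, then lifting and heading for a view.

{"method": "jog_arm", "body": {"moves": [[[0,0,0],[0,0,0],40],[[0,0,0],[0,0,0],40],[[0,0,0],[0,0,0],40],[[0,0,10],[0,0,0],40],[[0,0,35],[0,0,0],40]]}}

```text
time_s: 5.27
ee_pos: [0.5884, -0.0791, 0.0924]
eef_rot: [-3.141, 0.006, -0.033]
force: [-0.6, 0.1, -0.2]
grip_width: 0.0388
```

{"method": "jog_arm", "body": {"moves": [[[-20,10,40],[0,0,0],60],[[-60,25,75],[0,0,0],94],[[-90,45,100],[0,0,0],94],[[-110,60,110],[0,0,0],94],[[-110,60,110],[0,0,0],94]]}}

```text
time_s: 5.68
ee_pos: [0.478, -0.0175, 0.2091]
eef_rot: [3.142, -0.006, -0.032]
force: [0.6, 0.6, 0.5]
grip_width: 0.0701
```

Run:
```python
from h import *
w=Cam("wrist"); print(w.o["ee_pos"],w.o["eef_rot"],w.o["time_s"]); crop(w,0,0,512,384,1.5,"w4.png")
```

```text
[ 0.47799153 -0.01754429  0.20911255] [ 3.14154673 -0.00556254 -0.03150056] 5.6833
```

View pics/w4.png

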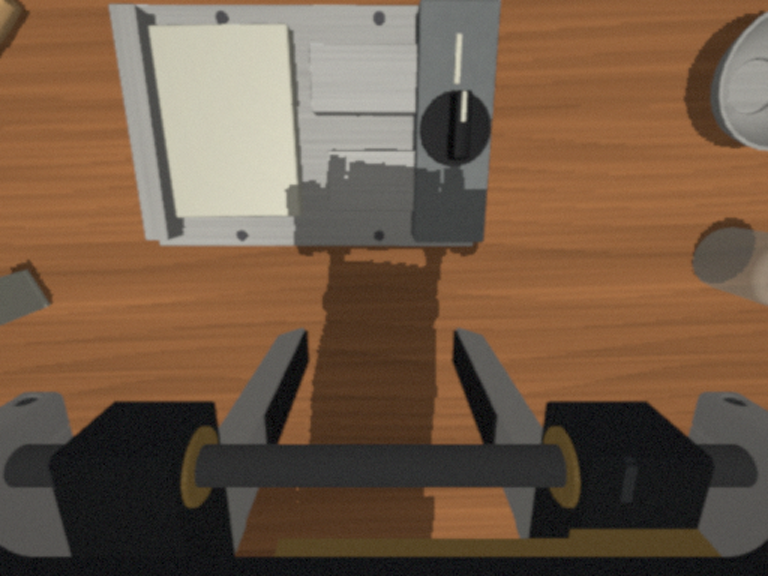

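The knob's stripe at (464,91-122) looks parallel to the index line at (458,34-82). I'll check its angle and locate the clamp, pad and stops.

Run:
```python
from h import *
w=Cam("wrist"); print(w.o["ee_pos"],w.o["eef_rot"])
def line(x0,y0,x1,y1,z,th):
    g=w.im[y0:y1,x0:x1].astype(float).min(2); ys,xs=np.nonzero(g>th)
    P=np.array([w.at((x+x0,y+y0),z)[:2] for x,y in zip(xs,ys)])
    vx,vy,a,b=cv2.fitLine((P*1000).astype(np.float32),cv2.DIST_L2,0,.01,.01).ravel(); s=np.sign(vx)
    print(len(xs),np.arctan2(vy*s,vx*s),a,b)
line(299,20,312,57,.048,130)
line(303,58,316,84,.082,130)
crop(w,70,0,340,170,2.9,"w5.png")
```

```text
[ 0.47909716 -0.01821324  0.20794077] [ 3.14135815 -0.00502307 -0.03123901]
163 -0.04030528 639.62195 -82.61931
57 -0.05361164 601.5562 -81.27307
```

View pics/w5.png

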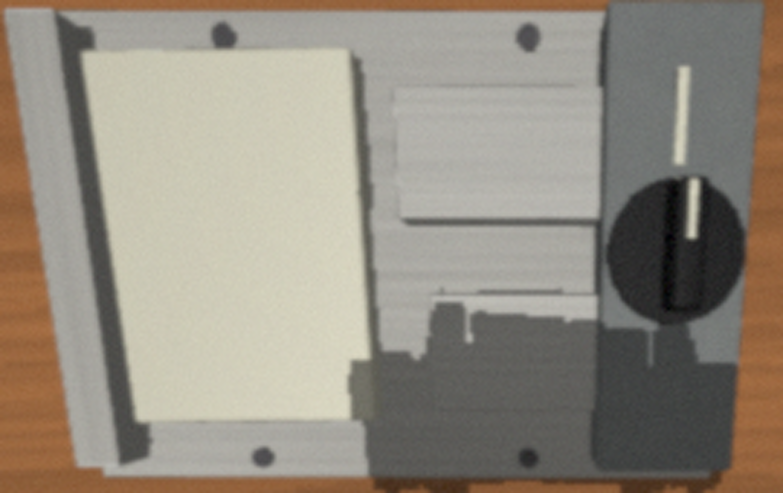

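Run:
```python
from h import *
w=Cam("wrist")
ax=np.array([.5905,-.0803]);yw=-.036
X=np.array([np.cos(yw),np.sin(yw)]);Y=np.array([-X[1],X[0]]);O=ax+.12*Y; print("O",O)
def G(u,v,z):
    p=w.at(((u+.5)/2.9-.5+70,(v+.5)/2.9-.5),z)[:2]-O; return (np.array([p@X,p@Y])*1000).round(1)
print("pad",[G(*p,.03) for p in[(82,52),(350,48),(373,416),(136,421)]])
print("rail top",[G(*p,.038) for p in[(5,10),(55,10),(120,463),(78,465)]])
print("long top",[G(*p,.0325) for p in[(394,88),(401,217)]],"short",[G(*p,.0325) for p in[(432,296)]])
print("plate",[G(*p,.008) for p in[(104,473)]])
print("holes",[G(*p,.008) for p in[(224,35),(528,37),(263,457),(528,457)]])
print("housing",[G(*p,.048) for p in[(608,3),(763,3),(730,469),(594,467)]])
```

```text
O [0.59481907 0.03962225]
pad [array([ 75.8, 118.3]), array([77.7, 10.4]), array([-68.5,   8.8]), array([-71.2, 116.6])]
rail top [array([ 87.6, 141.8]), array([ 87.6, 122.5]), array([-89.1, 122.3]), array([-90.1, 141.4])]
long top [array([62.8, -7. ]), array([14.7, -7.8])] short [array([-16.8, -19.8])]
plate [array([-99. , 146.9])]
holes [array([89.1, 68.2]), array([ 88.9, -61. ]), array([-90.8,  68. ]), array([-90.2, -61.4])]
housing [array([ 87.4, -91.2]), array([  87.7, -149.6]), array([ -89.1, -150.3]), array([-88.4, -90.5])]
```

{"method": "jog_arm", "body": {"moves": [[[-5,25,0],[0,0,0.4],94],[[-15,60,0],[0,0,0.8],94],[[-25,98,0],[0,0,1.2],94],[[-33,136,0],[0,0,1.6],94],[[-40,175,0],[0,0,2],94]]}}

```text
time_s: 6.25
ee_pos: [0.44, 0.1565, 0.2035]
eef_rot: [3.141, 0.002, 0.142]
force: [0.6, -0.7, -0.6]
grip_width: 0.0939
```

{"method": "jog_arm", "body": {"moves": [[[-9,38,0],[0,0,0.4],94],[[-18,76,0],[0,0,0.8],94],[[-26,110,0],[0,0,1.2],94],[[-34,138,0],[0,0,1.6],94],[[-39,153,0],[0,0,2],94]]}}

```text
time_s: 6.67
ee_pos: [0.4007, 0.3109, 0.2029]
eef_rot: [3.141, 0.002, 0.319]
force: [0.6, -0.2, 0.1]
grip_width: 0.0938
```

Run:
```python
from h import *
w=Cam("wrist"); t=Cam("top"); s=Cam("scene"); print(w.o["ee_pos"],w.o["eef_rot"],w.o["time_s"],w.px([.457,.335,.08])); crop(w,0,0,512,384,1.5,"w6.png")
crop(t,200,140,325,225,6,"top3.png");crop(s,200,140,360,285,4,"sc3.png")
```

```text
[0.40073064 0.31092634 0.20294427] [3.14117249e+00 2.42722748e-03 3.19289309e-01] 6.6667 [247.91227494 132.02200503]
```

View pics/w6.png

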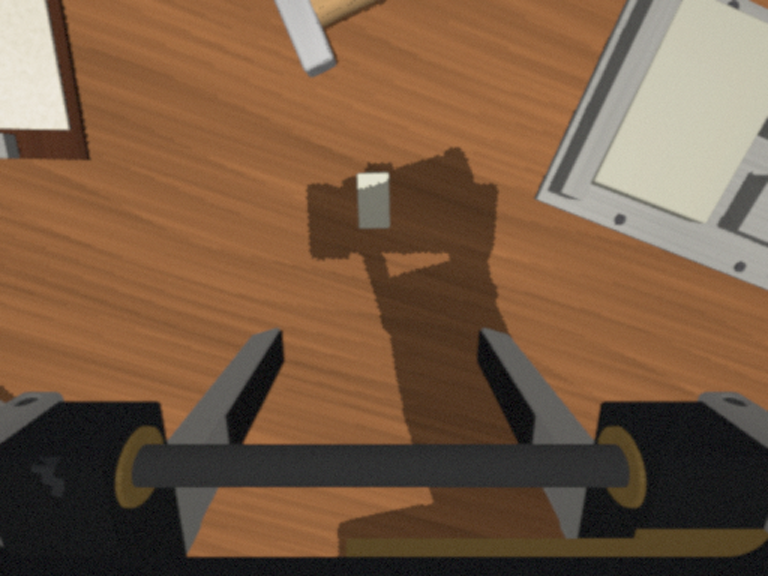

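View pics/top3.png

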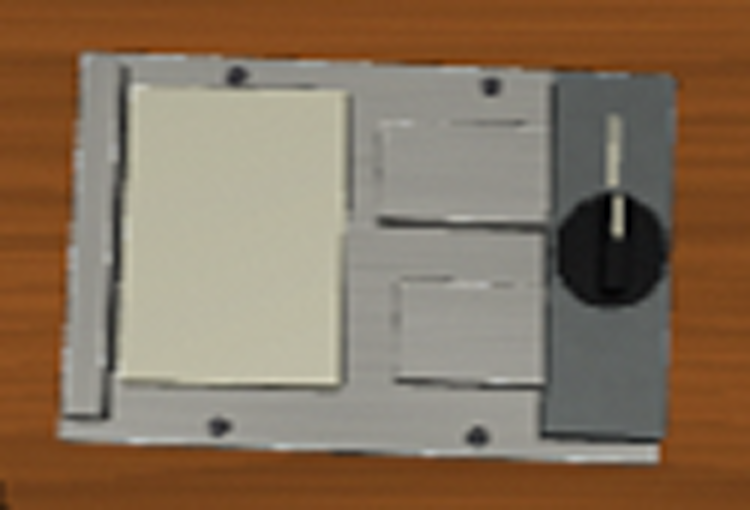

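View pics/sc3.png

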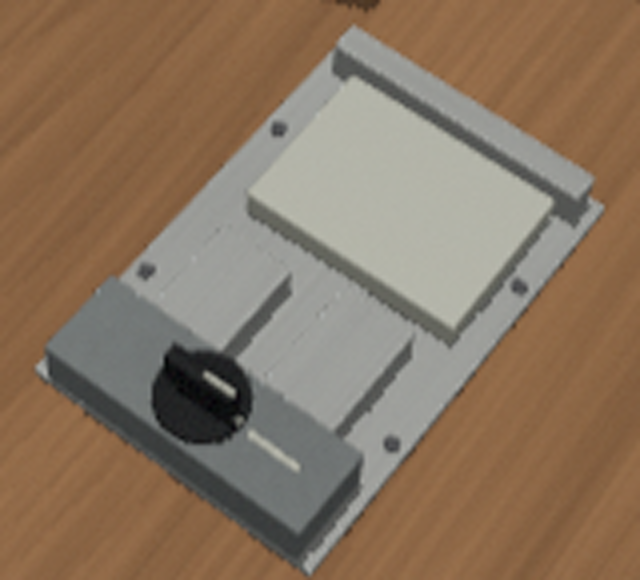

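The spacer's top face in the wrist view spans (357-389, 173-228) at 1.5×, aligned with the tool. The top view confirms the pointer is on the index line and the stops have retracted.

Run:
```python
from h import *
w=Cam("wrist"); t=Cam("top"); s=Cam("scene")
g=lambda u,v,z:w.at(((u+.5)/1.5-.5,(v+.5)/1.5-.5),z)[:2]
c=[g(*p,.08) for p in[(357,173),(389,173),(390,228),(358,228)]];print(c,np.mean(c,0));d=c[0]-c[3];print(np.arctan2(d[1],d[0]))
print(w.o["ee_pos"])
ax=np.array([.5905,-.0803]);yw=-.036
X=np.array([np.cos(yw),np.sin(yw)]);Y=np.array([-X[1],X[0]]);O=ax+.12*Y
def G(c,k,u,v,z):
    p=c.at(((u+.5)/k-.5+200,(v+.5)/k-.5+140),z)[:2]-O; return (np.array([p@X,p@Y])*1000).round(1)
T=lambda *a:G(t,6,*a); S=lambda *a:G(s,4,*a)
print("T pad",[T(*p,.03)for p in[(130,86),(347,90),(342,384),(120,378)]],"short",[T(*p,.0325)for p in[(400,283),(395,380)]],"long",[T(*p,.0325)for p in[(385,124),(379,218)]],"rail",[T(*p,.038)for p in[(122,65),(105,415)]],"hous",[T(*p,.048)for p in[(553,72),(540,437),(676,75),(663,440)]])
print("S pad",[S(*p,.03)for p in[(352,78),(248,193),(454,327),(553,203)]],"shortcorner",[S(*p,.0325)for p in[(292,275),(218,228)]],"long",[S(*p,.0325)for p in[(413,337),(338,290)]],"rail",[S(*p,.038)for p in[(335,52),(580,202)]],"hous",[S(*p,.048)for p in[(108,277),(47,349),(362,459),(300,533)]])
```

```text
[array([0.47130619, 0.34858723]), array([0.47852569, 0.3265653 ]), array([0.44103559, 0.31322494]), array([0.43354288, 0.33609339])] [0.45610259 0.33111771]
0.319510404478475
[0.40131582 0.30879488 0.20310571]
T pad [array([ 76.7, 124.2]), array([79.3, 15.5]), array([-68.6,  11.1]), array([-70.3, 120.6])] short [array([-17.5, -15.2]), array([-65.7, -14.9])] long [array([62.2, -4.3]), array([14.6, -3.4])] rail [array([ 85.3, 127.7]), array([-89.6, 125.8])] hous [array([ 88.5, -86.2]), array([-92. , -86.2]), array([  89.6, -146.8]), array([ -90.8, -145.6])]
S pad [array([-69.3, 116.8]), array([-68.2,  10.5]), array([79.4, 13.5]), array([ 77.9, 119. ])] shortcorner [array([-13.1, -18.8]), array([-66.2, -20.9])] long [array([65.3, -7.8]), array([ 13.7, -10. ])] rail [array([-86.3, 121.1]), array([ 91.7, 124.8])] hous [array([-89.6, -93. ]), array([ -86.6, -149.5]), array([ 90.3, -93.2]), array([  89.7, -148.2])]
```

{"method": "jog_arm", "body": {"moves": [[[25,10,-15],[0,0,0],94],[[50,21,-45],[0,0,0],94],[[55,23,-80],[0,0,0],70],[[55,23,-112],[0,0,0],60],[[55,23,-140],[0,0,0],50]]}}

```text
time_s: 7.38
ee_pos: [0.4566, 0.33, 0.062]
eef_rot: [3.141, 0.001, 0.314]
force: [0.3, 0.2, -0.1]
grip_width: 0.0775
```

{"method": "jog_arm", "body": {"moves": [[[0,0,-10],[0,0,0],50],[[0,0,-20],[0,0,0],45],[[0,0,-20],[0,0,0],40],[[0,0,-20],[0,0,0],40]]}}

```text
time_s: 7.72
ee_pos: [0.4568, 0.3315, 0.0456]
eef_rot: [-3.141, -0.001, 0.316]
force: [0.5, 0.8, 0.8]
grip_width: 0.051
```

Run:
```python
from h import *
w=Cam("wrist"); print(w.o["ee_pos"],w.o["eef_rot"],w.o["time_s"],w.o["grip_width"]); crop(w,100,150,412,384,2.2,"w7.png")
```

```text
[0.45680564 0.33150226 0.04564395] [-3.14127304e+00 -1.39018197e-03  3.15502176e-01] 7.7167 0.05098089149973729
```

View pics/w7.png

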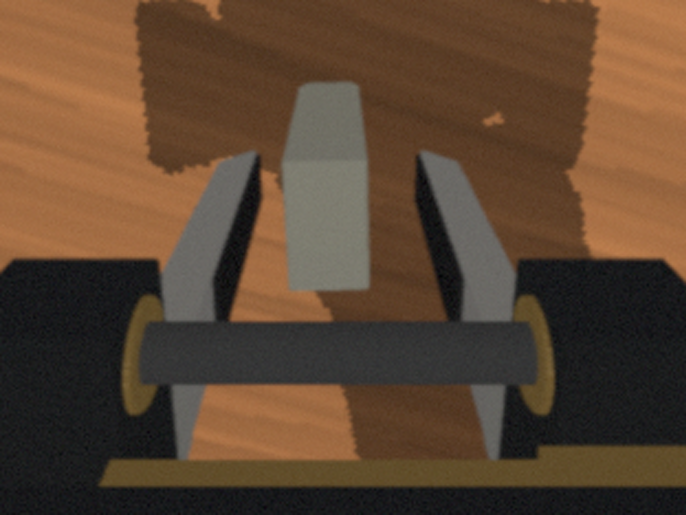

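The spacer sits about 3 mm toward the left finger (centre 327 against finger centre 338). I'll centre on it and close.

{"method": "jog_arm", "body": {"moves": [[[-1,3,0],[0,0,0],40],[[-1,3,0],[0,0,0],30],[[-1,3,0],[0,0,0],20],[[-1,3,0],[0,0,0],18],[[-1,3,0],[0,0,0],18]], "squeeze": 30}}

```text
time_s: 8.18
ee_pos: [0.4552, 0.3347, 0.0449]
eef_rot: [-3.141, -0.001, 0.316]
force: [-2.4, -1.0, 3.9]
grip_width: 0.0228
```

{"method": "jog_arm", "body": {"moves": [[[0,0,0],[0,0,0],18],[[0,0,0],[0,0,0],18],[[0,0,0],[0,0,0],18]]}}

```text
time_s: 8.43
ee_pos: [0.4552, 0.3347, 0.0449]
eef_rot: [-3.141, -0.001, 0.316]
force: [-1.4, -0.0, 5.9]
grip_width: 0.0228
```

{"method": "jog_arm", "body": {"moves": [[[0,0,20],[0,0,0],18],[[0,0,50],[0,0,0],18],[[5,-15,75],[0,0,0],18],[[15,-45,85],[0,0,-0.5],18],[[25,-80,85],[0,0,-1],18]]}}

```text
time_s: 8.85
ee_pos: [0.481, 0.2549, 0.1321]
eef_rot: [-3.141, -0.004, 0.229]
force: [1.3, -0.0, -0.1]
grip_width: 0.0231
```

{"method": "jog_arm", "body": {"moves": [[[12,-36,0],[0,0,-0.6],18],[[24,-72,0],[0,0,-1.2],18],[[36,-108,0],[0,0,-1.8],18],[[48,-140,0],[0,0,-2.4],18],[[58,-170,0],[0,0,-3],18]]}}

```text
time_s: 9.27
ee_pos: [0.5384, 0.0824, 0.1293]
eef_rot: [3.141, 0.0, -0.036]
force: [0.1, 0.2, -0.8]
grip_width: 0.0229
```

{"method": "jog_arm", "body": {"moves": [[[8,-24,0],[0,0,0],18],[[14,-42,0],[0,0,0],18],[[16,-48,0],[0,0,0],18],[[16,-48,0],[0,0,0],18],[[16,-48,0],[0,0,0],18]]}}

```text
time_s: 9.68
ee_pos: [0.5538, 0.037, 0.1292]
eef_rot: [-3.141, 0.001, -0.033]
force: [-1.1, -0.3, -0.9]
grip_width: 0.0226
```

Run:
```python
from h import *
w=Cam("wrist"); print(w.o["ee_pos"],w.o["eef_rot"],w.o["time_s"],w.o["grip_width"]); crop(w,0,0,512,384,1.5,"w8.png")
s=Cam("scene");crop(s,200,100,360,285,4,"sc4.png");print(ctrl.get_obs()["ee_pos"])
```

```text
[0.55379365 0.03702031 0.12921901] [-3.14146405e+00  5.05484569e-04 -3.30491867e-02] 9.6833 0.022556507755435388
[0.55376911 0.03761508 0.12940466]
```

View pics/w8.png

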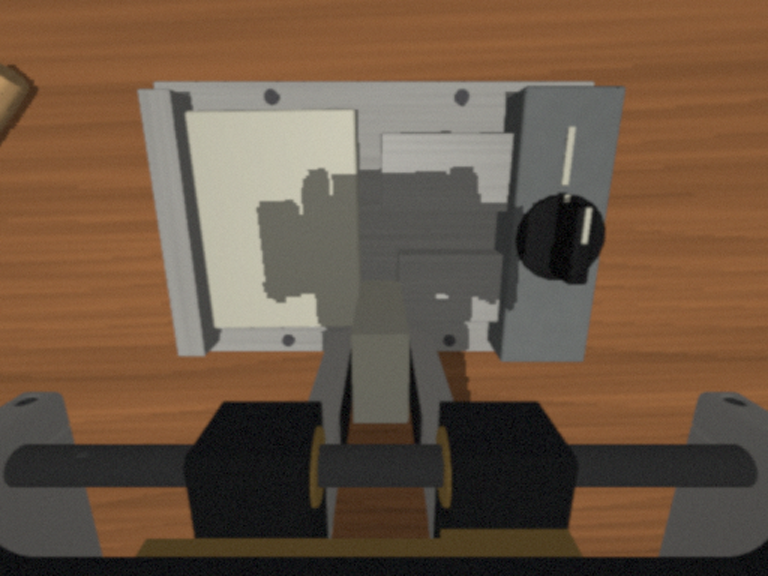

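View pics/sc4.png

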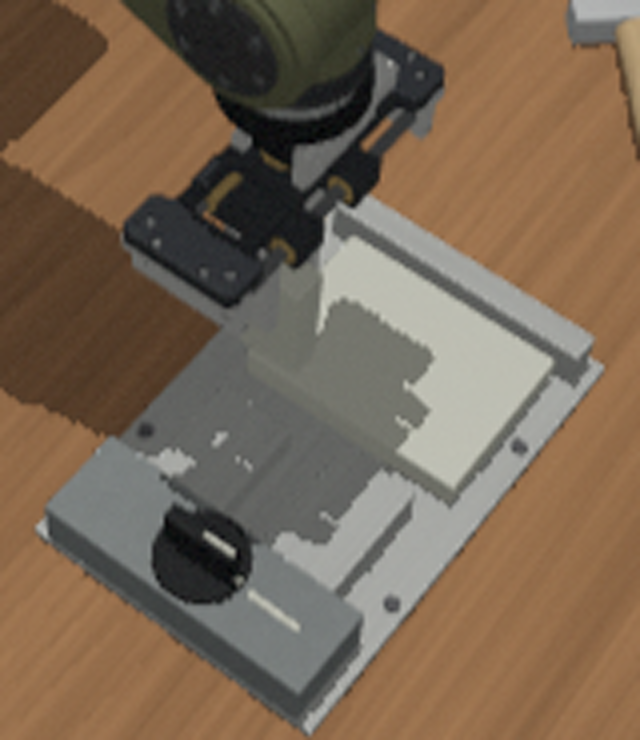

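The spacer is held upright (top face 350-410 × 332-422). The pad's stop-side edge is at u≈357 and the short stop's face is at u≈399. Next, the offset between the spacer and the gap centre.

Run:
```python
from h import *
w=Cam("wrist"); e=w.o["ee_pos"]; print(e,w.o["eef_rot"]); crop(w,100,60,360,300,3,"w9.png")
yw=-.036
X=np.array([np.cos(yw),np.sin(yw)]);Y=np.array([-X[1],X[0]]);O=np.array([.5948,.0396])
def G(u,v,z):
    p=w.at(((u+.5)/1.5-.5,(v+.5)/1.5-.5),z)[:2]-O; return (np.array([p@X,p@Y])*1000).round(1)
print("tcp",[(e[:2]-O)@X,(e[:2]-O)@Y])
print("spacer top",[G(*p,e[2]+.035)for p in[(350,332),(410,332),(409,422),(351,422)]])
print("pad",[G(*p,.03)for p in[(187,112),(357,110),(214,328)]],"short",G(398,251,.0325),"long",[G(*p,.0325)for p in[(381,134)]])
print("housing",[G(*p,.048)for p in[(524,87),(623,87),(583,361),(500,359)]],"rail",[G(*p,.038)for p in[(170,90),(206,355)]])
```

```text
[0.55376911 0.03761508 0.12940466] [-3.14144485e+00  2.26511858e-04 -3.18265320e-02]
tcp [np.float64(-0.04093286240224575), np.float64(-0.003460425182231645)]
spacer top [array([-20. ,   7.5]), array([-19.9, -15.7]), array([-60.1, -16.3]), array([-60.2,   7.8])]
pad [array([ 75.8, 120.1]), array([77.4, 11. ]), array([-72.9, 119.3])] short [-13.7 -16.7] long [array([62.8, -4.4])]
housing [array([ 87.9, -88.8]), array([  88.2, -147.3]), array([ -89.9, -149.4]), array([-88.6, -90. ])] rail [array([ 87.2, 125.4]), array([-91.1, 124.1])]
```

View pics/w9.png

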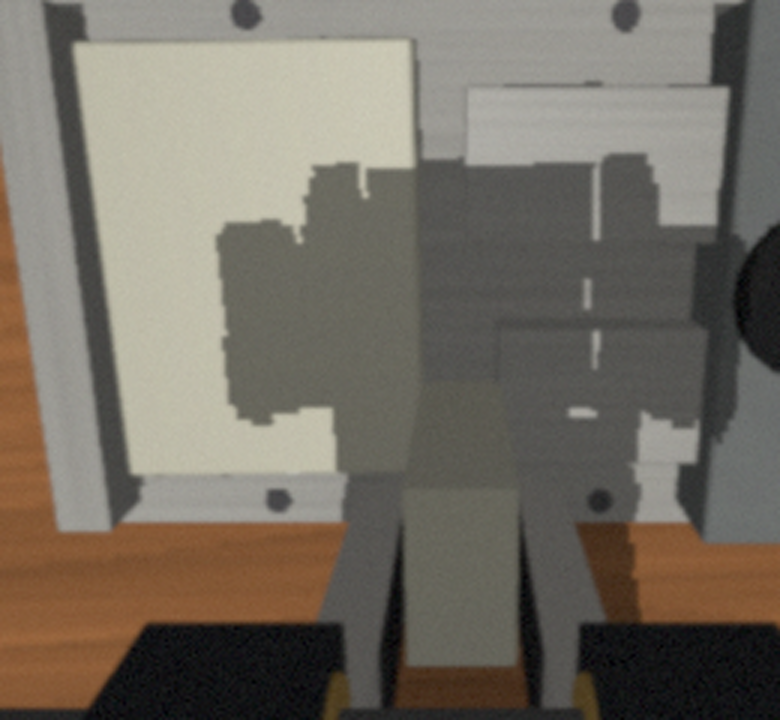

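The spacer centre is at clamp (-40, -4.2) mm and the gap centre is at about y = -3.3. I'll shift +1 mm in y and descend in stages, watching force.

{"method": "jog_arm", "body": {"moves": [[[0,1,-15],[0,0,0],18],[[0,1,-32],[0,0,0],18],[[0,1,-44],[0,0,0],18],[[0,1,-48],[0,0,0],18],[[0,1,-48],[0,0,0],18]]}}

```text
time_s: 10.25
ee_pos: [0.5536, 0.0379, 0.0806]
eef_rot: [3.142, 0.002, -0.032]
force: [0.4, 0.9, -0.7]
grip_width: 0.023
```

Run:
```python
from h import *
w=Cam("wrist"); print(w.o["ee_pos"],w.o["eef_rot"],w.o["force"]);crop(w,100,60,360,300,3,"w10.png")
s=Cam("scene");crop(s,220,140,320,230,7,"sc5.png")
```

```text
[0.5535581  0.03791766 0.08058423] [ 3.14155482e+00  1.77527341e-03 -3.23514536e-02] [ 0.40693279  0.89816587 -0.74957161]
```

View pics/w10.png

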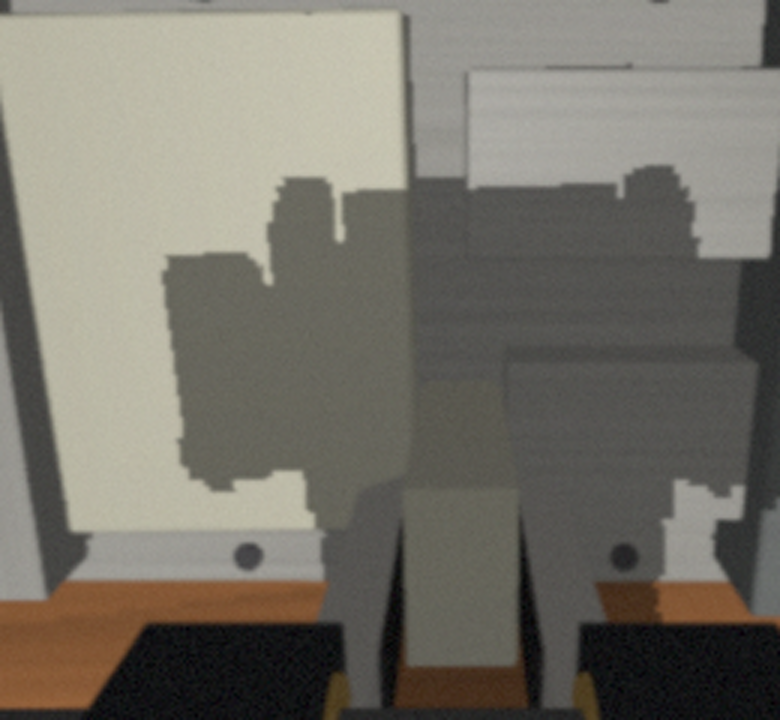

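View pics/sc5.png

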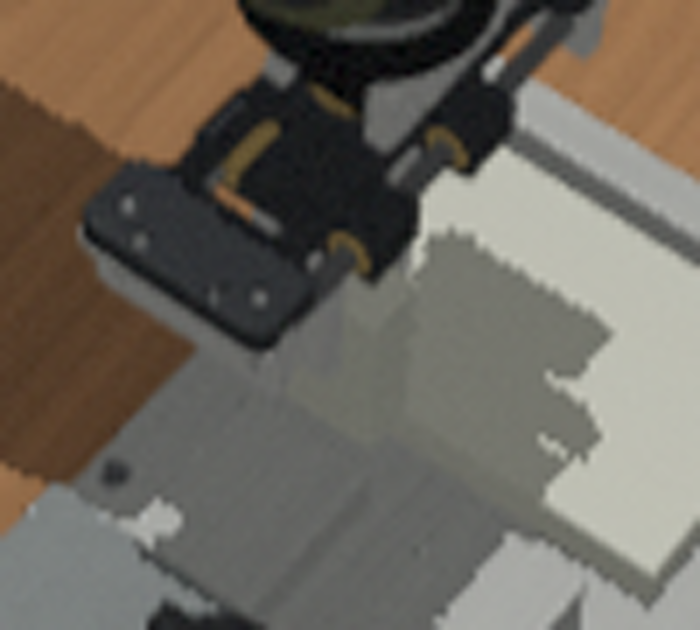

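In the wrist view the spacer's lower end lies centred between the pad edge (u≈412) and the stop face (u≈504). Descending further.

{"method": "jog_arm", "body": {"moves": [[[0,0,-4],[0,0,0],18],[[0,0,-8],[0,0,0],18],[[0,0,-11],[0,0,0],18],[[0,0,-13],[0,0,0],18],[[0,0,-13],[0,0,0],18]]}}

```text
time_s: 10.77
ee_pos: [0.5539, 0.0375, 0.068]
eef_rot: [3.142, 0.001, -0.033]
force: [-0.3, 0.1, -1.7]
grip_width: 0.0226
```

{"method": "jog_arm", "body": {"moves": [[[0,0,-3],[0,0,0],18],[[0,0,-6],[0,0,0],18],[[0,0,-8],[0,0,0],18],[[0,0,-10],[0,0,0],18],[[0,0,-10],[0,0,0],18]]}}

```text
time_s: 11.18
ee_pos: [0.5539, 0.0375, 0.058]
eef_rot: [3.142, 0.001, -0.033]
force: [0.4, 0.4, -1.0]
grip_width: 0.0231
```

Run:
```python
from h import *
w=Cam("wrist"); print(w.o["ee_pos"],w.o["eef_rot"],w.o["force"]);crop(w,100,60,360,300,3,"w11.png")
```

```text
[0.55387797 0.03747259 0.05797262] [ 3.14157648e+00  6.19106420e-04 -3.29910795e-02] [ 0.39104428  0.41374638 -1.00041734]
```

View pics/w11.png

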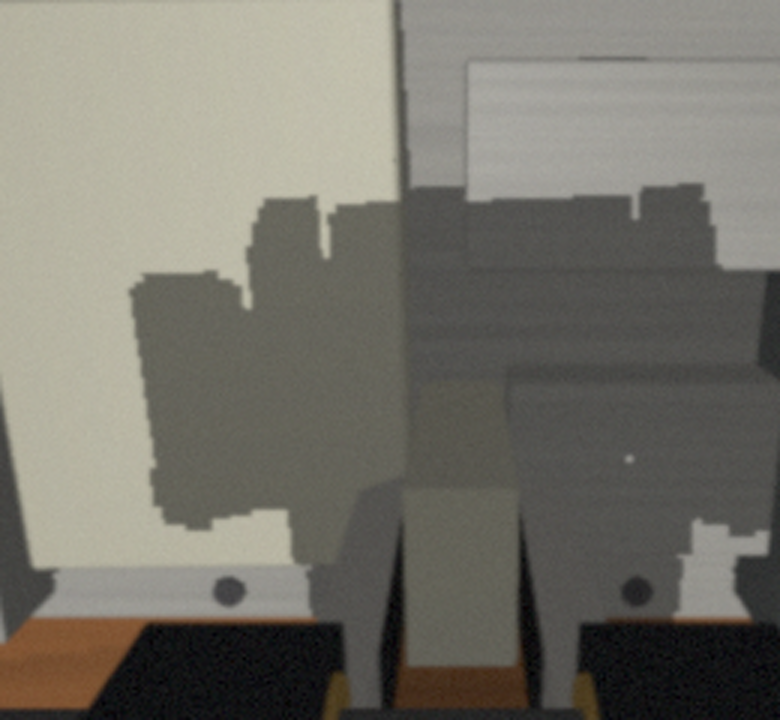

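It is inside the gap with no contact force. Last 5 mm to the plate.

{"method": "jog_arm", "body": {"moves": [[[0,0,-2],[0,0,0],18],[[0,0,-4],[0,0,0],18],[[0,0,-5],[0,0,0],18],[[0,0,-5],[0,0,0],18],[[0,0,-5],[0,0,0],18]]}}

```text
time_s: 11.65
ee_pos: [0.5541, 0.0375, 0.0534]
eef_rot: [3.142, 0.0, -0.033]
force: [0.0, 0.1, -0.9]
grip_width: 0.0229
```

{"method": "jog_arm", "body": {"moves": [[[0,0,-0.5],[0,0,0],18],[[0,0,-1],[0,0,0],18],[[0,0,-1],[0,0,0],18]]}}

```text
time_s: 11.9
ee_pos: [0.5542, 0.0375, 0.0529]
eef_rot: [3.142, -0.0, -0.033]
force: [-2.0, -0.2, 4.0]
grip_width: 0.0226
```

It is seated, with ~4 N upward. Now pushing along clamp +y.

{"method": "jog_arm", "body": {"moves": [[[0,1,0],[0,0,0],18],[[0,2,0],[0,0,0],18],[[0,3,0],[0,0,0],18],[[0,4,0],[0,0,0],18],[[0,4,0],[0,0,0],18]]}}

```text
time_s: 12.32
ee_pos: [0.5545, 0.0413, 0.0529]
eef_rot: [3.141, -0.001, -0.033]
force: [-0.4, -3.6, 5.4]
grip_width: 0.0231
```

{"method": "jog_arm", "body": {"moves": [[[0,1,0],[0,0,0],18],[[0,2,0],[0,0,0],18],[[0,2,0],[0,0,0],18],[[0,2,0],[0,0,0],18]]}}

```text
time_s: 12.65
ee_pos: [0.5545, 0.0431, 0.0529]
eef_rot: [3.141, -0.001, -0.033]
force: [-0.5, -4.7, 6.1]
grip_width: 0.0226
```

{"method": "jog_arm", "body": {"moves": [[[0,1,0],[0,0,0],18],[[0,2,0],[0,0,0],18],[[0,2,0],[0,0,0],18],[[0,2,0],[0,0,0],18]]}}

```text
time_s: 12.98
ee_pos: [0.5545, 0.0451, 0.0529]
eef_rot: [3.141, -0.001, -0.033]
force: [0.3, -4.5, 6.2]
grip_width: 0.0224
```

Run:
```python
from h import *
w=Cam("wrist"); print(w.o["ee_pos"],w.o["eef_rot"],w.o["force"]);crop(w,0,0,512,384,1.5,"w12.png")
s=Cam("scene");crop(s,200,140,360,285,4,"sc6.png")
t=Cam("top"); crop(t,200,140,325,225,6,"top6.png")
```

```text
[0.55450562 0.04510049 0.05290543] [ 3.14087222e+00 -1.14966324e-03 -3.29843217e-02] [ 0.2865377  -4.49746988  6.15312598]
```

View pics/w12.png

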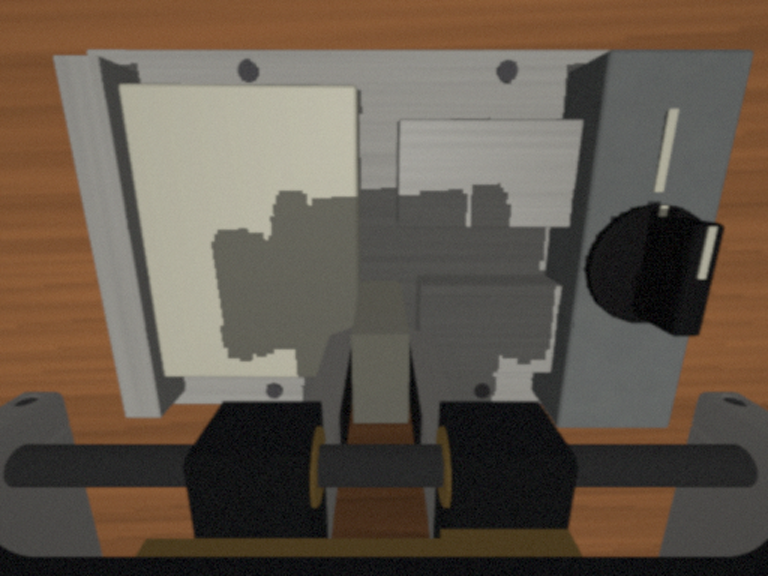

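View pics/sc6.png

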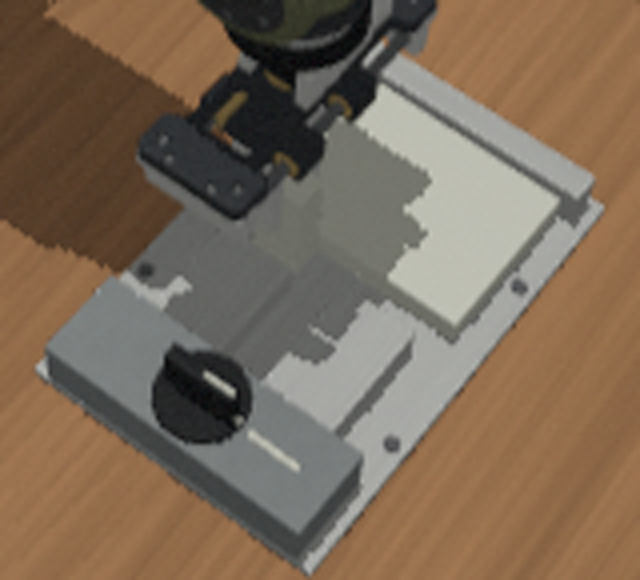

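View pics/top6.png

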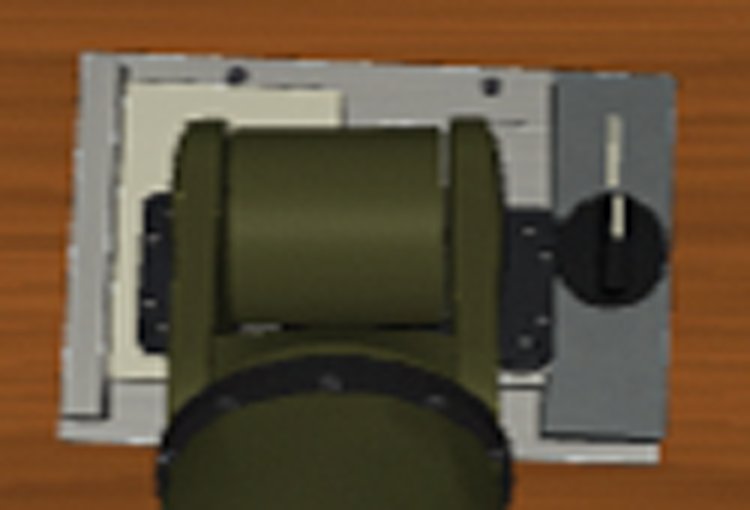

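The pad is nearly at the rail, with the pointer and bystanders undisturbed. I'll keep pushing.

{"method": "jog_arm", "body": {"moves": [[[0,1,0],[0,0,0],18],[[0,2,0],[0,0,0],18],[[0,2,0],[0,0,0],18],[[0,2,0],[0,0,0],18]]}}

```text
time_s: 13.47
ee_pos: [0.5546, 0.0469, 0.0529]
eef_rot: [3.141, -0.001, -0.033]
force: [0.2, -7.3, 4.7]
grip_width: 0.0231
```

{"method": "jog_arm", "body": {"moves": [[[0,1,0],[0,0,0],18],[[0,2,0],[0,0,0],18],[[0,2,0],[0,0,0],18],[[0,2,0],[0,0,0],18]]}}

```text
time_s: 13.8
ee_pos: [0.5547, 0.0486, 0.0529]
eef_rot: [3.14, -0.002, -0.033]
force: [2.2, -8.0, 5.5]
grip_width: 0.023
```

{"method": "jog_arm", "body": {"moves": [[[0,1,0],[0,0,0],18],[[0,2,0],[0,0,0],18],[[0,2,0],[0,0,0],18],[[0,2,0],[0,0,0],18]]}}

```text
time_s: 14.13
ee_pos: [0.5548, 0.0503, 0.0529]
eef_rot: [3.14, -0.002, -0.033]
force: [2.4, -10.3, 4.3]
grip_width: 0.0228
```

Run:
```python
from h import *
w=Cam("wrist"); print(w.o["ee_pos"],w.o["eef_rot"],w.o["force"],w.o["moment"]);crop(w,0,0,512,384,1.5,"w13.png")
s=Cam("scene");crop(s,200,140,360,285,4,"sc7.png"); crop(w,30,20,250,290,2.2,"w14.png")
```

```text
[0.55484736 0.05030127 0.05292955] [ 3.13973296e+00 -1.98763607e-03 -3.32505259e-02] [  2.40820807 -10.27070676   4.32178197] [-2.30596505 -0.35510839 -0.16668828]
```

View pics/w14.png

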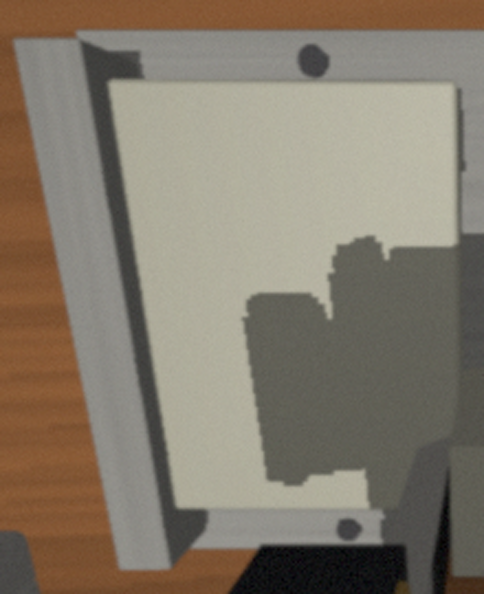

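View pics/w13.png

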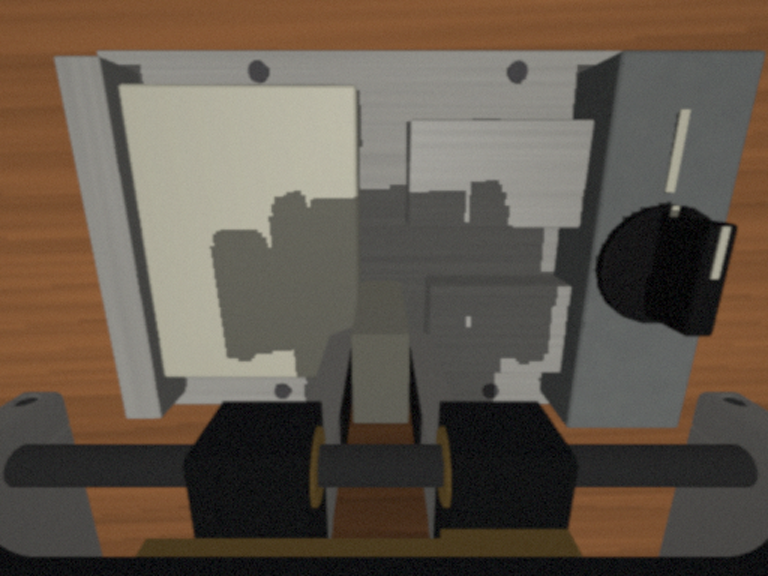

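View pics/sc7.png

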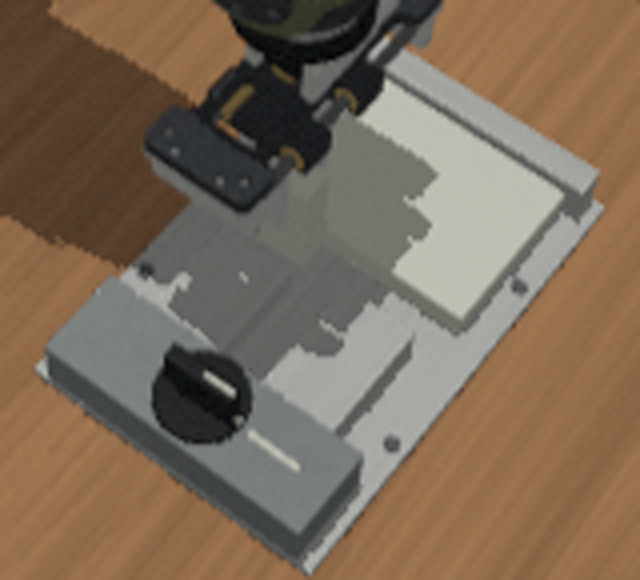

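The rail has moved with the tool since the previous frame, ~5 mm relative to the plate. I'll check flushness numerically.

Run:
```python
from h import *
w=Cam("wrist"); yw=-.036; print(w.o["ee_pos"],w.o["force"])
X=np.array([np.cos(yw),np.sin(yw)]);Y=np.array([-X[1],X[0]]);O=np.array([.5948,.0396])
def G(u,v,z):
    p=w.at(((u+.5)/2.2-.5+30,(v+.5)/2.2-.5+20),z)[:2]-O; return (np.array([p@X,p@Y])*1000).round(1)
print("pad",[G(*p,.03)for p in[(109,81),(176,508),(457,82)]],"rail",[G(*p,.038)for p in[(79,40),(172,568)]])
# subpixel edges along rows: pad left edge and rail inner edge via gradient
g=cv2.GaussianBlur(w.im,(3,3),0).astype(float).sum(2)
A=[];B=[]
for v in range(62,246,4):
    row=g[v,40:130]; d=np.diff(row)
    i=np.argmax(d); j=np.argmin(d[:i]) 
    sub=lambda k,s:k+(0 if not 0<k<len(d)-1 else 0.5*(s*d[k-1]-s*d[k+1])/(s*d[k-1]-2*s*d[k]+s*d[k+1]+1e-9))+40.5
    def P(u,z): p=w.at((u,v),z)[:2]-O; return p@X*1000,p@Y*1000
    A.append(P(sub(i,1),.03));B.append(P(sub(j,-1),.038))
for n,Q in(("pad",A),("rail",B)):
    Q=np.array(Q);m=np.abs(Q[:,1]-np.median(Q[:,1]))<4;p=np.polyfit(Q[m,0],Q[m,1],1);print(n,m.sum(),"slope",p[0],"y at -70,0,70",np.polyval(p,[-70,0,70]))
```

```text
[0.55483415 0.05030197 0.05290627] [  2.45370498 -10.27280978   4.47815583]
pad [array([ 78. , 128.2]), array([-70.1, 128.8]), array([78.1, 19.6])] rail [array([ 87.5, 130.4]), array([-91. , 129.3])]
pad 46 slope -0.0010703031484135938 y at -70,0,70 [129.00412238 128.92920116 128.85427994]
rail 46 slope 0.0029513545013548225 y at -70,0,70 [129.77364094 129.98023576 130.18683057]
```

The pad edge measures straight against the rail to within the measurement. The +x end may lag by up to ~0.5 mm. The wrist moment puts the reaction between the two pad corners, so both ends bear. The rail has given ~5 mm at about 10 N, the readings are steady, and the knob is at the line. Handing in.

Run:
```python
from station import ctrl
o=ctrl.get_obs(); print(o["time_s"],o["ee_pos"],o["force"],o["grip_width"]); print(ctrl.hand_in())
```

```text
14.2833 [0.55484783 0.05033993 0.05292606] [  2.60915935 -10.67866543   4.54696074] 0.022768465587669443
the job is handed in; nothing more can be done
None
```

The job is handed in at 14.3 s, with the arm still gripping the spacer and pressing the pad against the rail. No verdict came back.

**What I did:** I turned the knob clockwise to the index line and released it. I then gripped the spacer across its 23 mm, with the fingertips about 45 mm above its foot. I lowered it into the gap at the short stop, about 0.4 mm off the stop's centre, with no contact force until its foot met the plate. From there I pushed the pad about 13 mm along the clamp's +y.

**Last checks:**
- **Knob:** after release the stripe read within about 0.013 rad of the index line in the wrist view, and it looked unchanged in later pictures.
- **Push and grip:** about 10.7 N against the push with steady readings, and the rail moved about 5 mm. The spacer was upright, with 22.8 mm between the fingers.
- **Bystanders:** I did not touch the jar, dish or mallet. I did not photograph them specifically at the end.

**Checks that disagreed:**
- **Flushness:** the wrist image put the pad edge 0.8 to 1.3 mm short of the rail face, with the +x end about 0.5 mm further away. That is within the calibration error. The wrist moment indicated the reaction lay between the two pad corners, so I took the pad as flush.
- **Gap centre:** the raw camera estimates differed by up to 4 mm. I used the close wrist view, and the spacer went in without contact.

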